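# Set the glue gap under the sprung foot with a spacer blade

### The job

Push the loose dark slate tile across the bench, flat on the wood, under the brass foot of the gluing stand until its leading edge rests square against the stop, centred in front of the column. Then pick up the spacer blade by its orange handle, lay its steel tongue flat on the tile and slide it, tip first and straight in, beneath the middle of the foot until it drags snugly between foot and tile, without forcing it. Finish still gripping the handle with the blade held at that depth, and leave the glue jar, the bowl and the cartridge where they are.

Things in the scene. Friction and masses are not known exactly. Their poses are not given: they have to be found in the camera images.
- stand: Fixed gluing stand: dark steel stop block 100 wide x 50 deep x 15 high, red column behind, 115 high. Origin on the bench, mid front face of the stop. x is level, into the mouth (the way tile and blade go); y along the stop face; z up. Grey head with the foot overhangs the front by 55 mm, top 95 mm up; open below at front and sides.
- foot_mouth (a point): Middle of the lower front edge of the brass foot (70 wide, 8 thick), at x = -55 in the stand's frame, 22-24 above the bench; a lip reaches 10 further out. The underside falls 4.6 from here to the stop face. The head's height varies by 1.5, so over the tile the gap is 6-7.6 at the mouth, 1.5-3 at the stop: a 4 mm blade meets the foot 25-43 past the mouth.
- foot (a joint): Lift of the foot about a hinge 12 mm behind the stop face (rad): 0 at rest, grows as its front is lifted. Sprung down: 2 to 4 N at the blade's tip starts lifting it, then some 0.7 to 2 N more per millimetre the blade is driven in. Snug, the blade resists sliding by some 3 to 10 N; slid free on the tile under a light touch, under 2 N. Forced beyond 0.05.
- tile_mid (a point): Centre of the loose slate-grey square tile, 110 x 110 x 16 thick, 0.35 to 0.7 kg, lying flat on the bench (centre 8 mm up) in front of the stand. Its x axis starts within about 15 degrees of the stand's x; in place its centre lies 55 mm in front of the stop face (x = -55, y = 0 in the stand's frame).
- blade_grip (a point): Middle of the upright orange handle of the loose spacer blade (90 g): handle 26 long (x) x 18 wide (y) x 50 high on a flat steel tongue 22 wide x 4 thick; this point is 30 mm above the tongue's underside. x points along the tongue to its tip, z up. It lies on the bench, handle upright.
- blade_tip (a point): Tip end of the steel tongue, on its centre line, half-way through its 4 mm thickness; 115 mm ahead (x) of the handle's middle and 28 mm below it. Same axes as the handle.
- glue_jar: Loose bystander: white glue jar with blue label and black cap, 72 across x 130 high; origin under its centre.
- bowl: Loose bystander: green bowl 116 across x 45 high; origin under its centre.
- cartridge: Loose bystander: blue foam cartridge lying along its x, 50 across x 200 long with a red 50 mm nozzle; origin under its centre.
There are look-alikes about, which are no part of the job. Of the things that look like the part that bears tile_mid, take the one that is farthest from the robot's base at the start.

How it is judged:
By the outcome, as a careful person would: the job done as asked, in the order asked, and still so for the second after the job is handed in, while the arm keeps its last pose, push and grip.
It also fails if it takes over 64 s, if anything falls off the work surface, if the arm or the gripper's body presses on something with over 40 N, if the wrist force passes 120 N, or if a joint passes its speed limit or range.

### The arm

A 6-joint arm with a two-finger parallel gripper is mounted at the origin on the work surface. World frame = base frame: x ahead of the robot, y to its left, z up, the work surface at z = 0. Lengths are in mm, angles in degrees, forces in N, time in s.
With the tool pointing down it reaches from about 350 to 975 mm from the base axis. Payload 4.9 kg.
Tool frame: the origin (TCP) lies midway between the tips of the shut fingers; the grasp point (between the pads) lies 19 mm behind it (grasp_offset is the distance from the TCP to the grasp point, in mm); z points along the fingers, y is the line along which they close (so a half turn about z gives the same grasp; the last joint's range is limited). The gripper opens to 85 mm and grips with 20 to 120 N. Pads are 22 mm wide; open, the fingers measure 114 mm over their backs; the gripper's body (76 mm by 85 mm) begins 54 mm behind the grasp point. The pads swing forward as they close: fully open they stand 13 mm farther back than shut.
Start: joints at [67.38, 3.019, 92.412, -0, 84.569, -6.818], TCP at [170.188, 601.363, 231.304] pointing down, gripper open.
Joint ranges: [-172.51, 172.51], [-57.92, 126.97], [3.15, 148.05], [-58.71, 238.71], [5.1, 150.11], [-179.66, 179.66]. Speed limits (degrees/s): [147.25, 147.25, 180, 180, 180, 180].

### API

Orientations are given as a 3x3 rotation matrix whose columns are the frame's x, y, z axes.
In Python, from station import sense, capture, camera_params, job_done, grasp_offset gives the robot as it stands.
- The arm moves only by the tool carry_out, never from a script. Its arguments are lists of equal length, an entry for each row: "linear": the shift along the tool's x, y, z as a fraction of full scale, a list of three; "roll": the turn about the tool's z as a fraction of full scale; "gripper": the opening, from 0 (shut) to 1 (fully open). In form: {"linear": [[x, y, z], ...], "roll": [roll, ...], "gripper": [gripper, ...]}. A call has 1 to 5 rows; each row is the pose to reach, as a shift and turn from the pose commanded when the call began, along the tool's axes at that moment; what a row does not reach only later rows make up. Full scale, the value 1, is 0.15 m for a shift and 120 degrees for a turn. A row lasts 1/10 s, in which the tool goes at most 50 mm and 8.59 degrees, less where a joint would pass 70% of its speed; a pose out of reach is approached as far as the arm can. A call with a number of a shift or a turn outside -1 to 1 is refused whole. A call with a gripper value outside its range is refused whole. The fingers move at their own pace and stop on an object; the grip force is fixed at half the most. Time passes only in rows, so rows that repeat a pose let the fingers close. It gives the time, the measured TCP pose, the force, the opening and the grip force at its end, in the units of the state.
- sense(): the state, without advancing time (a new reading comes with each control period).
- capture(name): name is "scene" or "top"; returns (picture, depth): 420x560x3 uint8, red, green, blue; 420x560 float32, mm along the optical axis (not along the pixel's ray), 0 where there is no reading.
- camera_params(name): a dict with "fx", "fy", "cx", "cy" (pixels), "R" (3x3) and "t" (3): a world point X has camera coordinates R X + t. Camera axes: x right, y down, z forward; pixel columns grow to the right and rows downward; lengths in mm; the calibration is good to about 2 mm. A picture is of the moment at which its call begins. camera_params takes no time and is no camera call.
- job_done(): hands the job in; it is judged then, once.
The state is a dict: "clock": time; "joint_positions": joint angles; "joint_velocities": joint speeds; "joint_torque": joint torques, N m; "tool_pos": TCP position; "orientation": TCP orientation; "contact_force": force on the tool from outside, world axes, zero at the start; "wrist_torque": the same for the moment, N m; "finger_gap": finger opening in mm; "gripper_force": force on a finger pad.
Only numpy, scipy, OpenCV 4.12 (cv2) and the standard library are available. Lean on these libraries where they do the work, as an engineer would, in place of code of your own. Each camera call takes 0.05 s, during which the arm holds its last target. There are 200 camera calls.

## Working session

There is one attempt and no reset: what is moved stays moved. The work goes in short steps, Python scripts to look and compute and a tool call to move; the robot and the scene stay as the last step left them, time stands still between calls to the robot, and variables do not carry over. Pictures are saved under pics/ and viewed, at most 10 in all, crops included, and the job is handed in when it is done.

Besides the shell and the picture viewer there is one more tool, called after "Emit:" as name([rows], argument=value, ...), one row to a line, values as JSON. carry_out: Moves the arm, as the interface text tells. Shift numbers are shares of 0.15 m and turn numbers shares of 120 degrees, none past 1 either way. Its arguments: {"type":"object","properties":{"linear":{"type":"array","items":{"type":"array","items":{"type":"number"}}},"roll":{"type":"array","items":{"type":"number"}},"gripper":{"type":"array","items":{"type":"number"}}},"required":["linear","roll","gripper"]}

```bash
mkdir -p pics; cat > h.py <<'E'
import numpy as np,cv2
from station import *
def cap(n,f):
    p,d=capture(n); cv2.imwrite('pics/%s.png'%f,p[:,:,::-1]); np.savez('pics/%s.npz'%f,p=p,d=d); return p,d
def cloud(n,d):
    c=camera_params(n); v,u=np.mgrid[:d.shape[0],:d.shape[1]]
    P=np.stack([(u-c['cx'])/c['fx']*d,(v-c['cy'])/c['fy']*d,d],-1)
    return (P-np.array(c['t']))@np.array(c['R'])
def ray(n,uv,z):
    c=camera_params(n);R=np.array(c['R']);o=-R.T@np.array(c['t'])
    uv=np.atleast_2d(uv).astype(float)
    k=np.c_[(uv[:,0]-c['cx'])/c['fx'],(uv[:,1]-c['cy'])/c['fy'],np.ones(len(uv))]@R
    return o+k*((z-o[2])/k[:,2])[:,None]
E
python3 - <<'E'
from h import *
a,_=cap('scene','s1');b,_=cap('top','t1')
for n in('scene','top'):
    c=camera_params(n);R=np.array(c['R']);print(n,c['fx'],c['cx'],c['cy'],-R.T@np.array(c['t']),R.round(3).tolist())
print(sense())
E
```

```text
scene 410.49219249994553 277.88222663675396 207.53175986400004 [1056.65918281   96.4292864   777.89252928] [[-0.256, 0.967, 0.004], [0.805, 0.215, -0.554], [-0.536, -0.139, -0.833]]
top 444.88103863259676 274.3659899872561 209.37706859278873 [ 399.88915073  -27.10986714 1017.17690728] [[0.028, -1.0, 0.013], [-0.98, -0.03, -0.196], [0.197, -0.007, -0.98]]
{'clock': 0.1, 'joint_positions': array([ 6.73805084e+01,  3.05532755e+00,  9.24853877e+01, -2.95784624e-04,
        8.45682610e+01, -6.81968601e+00]), 'joint_velocities': array([ 0.0859005 , -0.12995897, -0.15154809,  0.05001899, -0.11846542,
       -0.04426632]), 'joint_torque': array([ 6.18140803e-04, -3.94902241e+01, -3.71363640e+01, -1.12696482e-04,
        3.84905987e-03,  8.64376346e-06]), 'tool_pos': array([169.96892652, 600.85219288, 230.15379809]), 'orientation': array([[-9.62218972e-01,  2.72275821e-01, -7.26780827e-04],
       [ 2.72276701e-01,  9.62217391e-01, -1.75766822e-03],
       [ 2.20750595e-04, -1.88914719e-03, -9.99998191e-01]]), 'contact_force': array([ 0.22595835,  0.33153112, -0.49059044]), 'wrist_torque': array([0.02408184, 0.03043889, 0.04103899]), 'gripper_force': 0.0, 'finger_gap': 85.28933400532198}
```

View pics/s1.png

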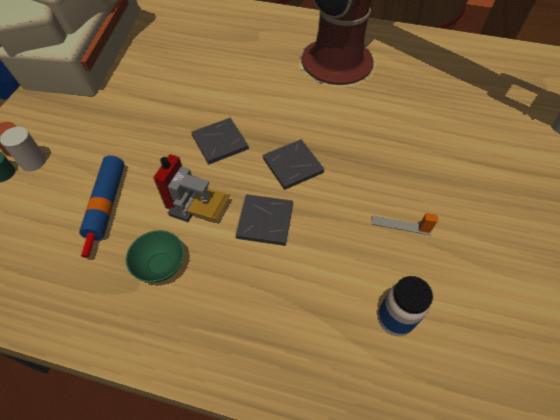

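View pics/t1.png

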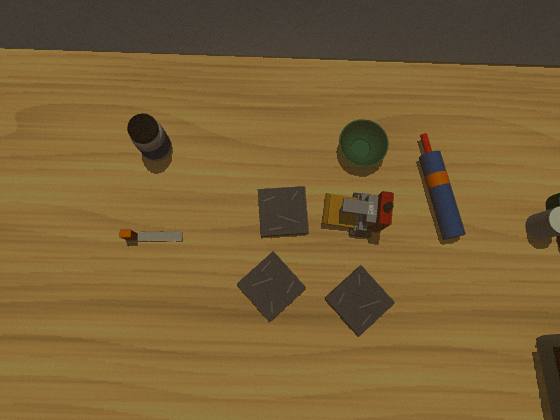

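Bird's view: the far tile of the three (farthest from the base) is at top (283,212) / scene (265,219); the stand is at top (360,210), its mouth facing left (+y). The blade lies at top (125–182,236), with its tip towards the stand.

```bash
python3 - <<'E'
from h import *
T=np.load('pics/t1.npz');S=np.load('pics/s1.npz')
for n,D,roi,roib in(('top',T,(250,315,180,245),(115,190,225,250)),('scene',S,(230,300,190,250),(365,445,205,240))):
    p=D['p'];h=cv2.cvtColor(p,cv2.COLOR_RGB2HSV);W=cloud(n,D['d'])
    m=(h[...,1]<75).astype(np.uint8)
    def best(m,r,cond=None):
        q=np.zeros_like(m);q[r[2]:r[3],r[0]:r[1]]=m[r[2]:r[3],r[0]:r[1]]
        c=max(cv2.findContours(q,0,2)[0],key=cv2.contourArea);f=np.zeros_like(m);cv2.drawContours(f,[c],-1,1,-1);return c,f.astype(bool)
    c,f=best(m,roi)
    w=W[cv2.erode(f.astype(np.uint8),np.ones((7,7)))>0];print(n,'tile z',np.median(w[:,2]),w[:,2].std(),w.mean(0))
    P=ray(n,c[:,0,:],16.);r=cv2.minAreaRect(P[:,:2].astype(np.float32));print(' tile rect',r)
    print(' bench z',np.median(W[roi[2]-8:roi[2]-4,roi[0]:roi[1],2]))
    o=((h[...,0]<14)&(h[...,1]>200)&(h[...,2]>120)).astype(np.uint8)
    c,f=best(o,roib);w=W[f];print(' handle px',f.sum(),'z pct',np.percentile(w[:,2],[5,50,95]).round(),'top pts mean',w[w[:,2]>45].mean(0), 'wo',w.min(0),w.max(0))
    c,f=best(m,roib);P=ray(n,c[:,0,:],4.);r=cv2.minAreaRect(P[:,:2].astype(np.float32));print(' tongue',r,cv2.boxPoints(r).tolist(),np.median(W[f][:,2]))
a=cv2.resize(T['p'][170:260,310:410,::-1],None,fx=6,fy=6,interpolation=2)
b=cv2.resize(S['p'][140:230,140:240,::-1],None,fx=6,fy=6,interpolation=2)
cv2.imwrite('pics/c1.png',cv2.resize(np.hstack([a,b]),(800,360)))
# stand heightmap from both clouds
for n,D,r in(('top',T,(310,410,170,260)),('scene',S,(140,240,140,230))):
    W=cloud(n,D['d'])[r[2]:r[3],r[0]:r[1]];h=cv2.cvtColor(D['p'],cv2.COLOR_RGB2HSV)[r[2]:r[3],r[0]:r[1]]
    red=((h[...,0]<6)|(h[...,0]>174))&(h[...,1]>150)
    w=W[red&(W[...,2]>108)];print(n,'red top',len(w),w.min(0),w.max(0),cv2.minAreaRect(w[:,:2].astype(np.float32)) if len(w) else '')
    br=(h[...,0]>14)&(h[...,0]<30)&(h[...,1]>100)&(W[...,2]>20)&(W[...,2]<40);w=W[br];print(' brass',len(w),np.percentile(w,[2,50,98],axis=0).round(1).tolist(),cv2.minAreaRect(w[:,:2].astype(np.float32)))
    g=(W[...,2]>85)&(h[...,1]<80);w=W[g];print(' head',len(w),np.percentile(w,[2,50,98],axis=0).round(1).tolist(),cv2.minAreaRect(w[:,:2].astype(np.float32)))
    g=(W[...,2]>9)&(W[...,2]<20)&(h[...,1]<100)&(h[...,2]<120);w=W[g];print(' stop',len(w),np.percentile(w,[2,50,98],axis=0).round(1).tolist(),cv2.minAreaRect(w[:,:2].astype(np.float32)))
E
```

```text
top tile z 16.13316091542052 1.6928260085229527 [572.08481005 -81.80053038  16.06903163]
 tile rect ((598.6453857421875, -53.768707275390625), (108.75556182861328, 106.00802612304688), 5.105440616607666)
 bench z 0.15469107119137282
 handle px 4 z pct [52. 54. 54.] top pts mean [528.06950865 278.35413029  53.26055087] wo [524.68006392 277.80018258  51.96766123] [531.52907938 279.06373808  54.0636813 ]
 tongue ((533.0806274414062, 228.80535888671875), (20.784990310668945, 103.0698471069336), 2.9801313877105713) [[520.02294921875, 279.73028564453125], [525.3814697265625, 176.79983520507812], [546.1383056640625, 177.88043212890625], [540.77978515625, 280.8108825683594]] 3.945695888130267
scene tile z 15.674654922377584 33.14437315379628 [604.1401025  -50.38993613  17.10149774]
 tile rect ((602.1580810546875, -51.071903228759766), (115.4384994506836, 108.31471252441406), 5.5471062660217285)
 bench z 0.3177713679049673
 handle px 12 z pct [51. 53. 56.] top pts mean [535.76008862 282.25843348  53.09187177] wo [529.89439127 278.84963577  50.74033953] [539.60162643 290.2276636   56.19918869]
[... 1086 characters left out ...]
.1145021 ] [1056.65918281   96.4292864   777.89252928] ((820.4475708007812, -104.26393127441406), (617.1702270507812, 58.27412033081055), 34.95835876464844)
 brass 760 [[567.6, -217.5, 23.2], [608.1, -175.7, 27.6], [636.8, -144.7, 32.6]] ((597.2431030273438, -210.9788818359375), (133.56716918945312, 71.58514404296875), 83.84281921386719)
 head 615 [[568.2, -264.3, 86.2], [597.6, -228.8, 89.6], [622.7, -178.6, 137.8]] ((798.3593139648438, -59.618896484375), (598.1611328125, 80.51490783691406), 38.80384826660156)
 stop 870 [[401.6, -269.3, 10.4], [440.0, -224.9, 15.2], [644.0, -103.6, 18.3]] ((534.8909912109375, -205.18157958984375), (261.01971435546875, 160.6275177001953), 13.360893249511719)
```

View pics/c1.png

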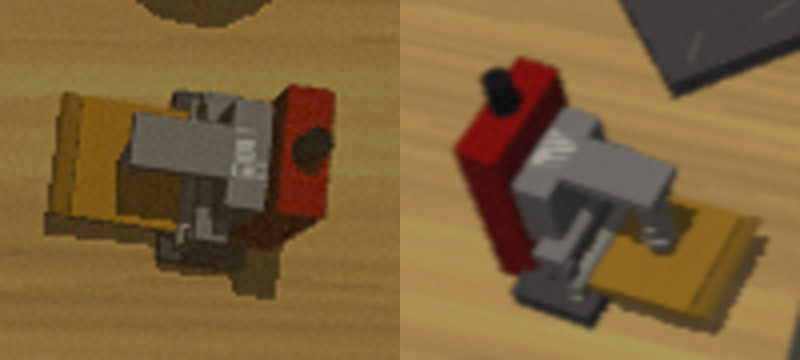

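The crop shows the brass foot (left picture px 50–190, 93–225) with the head bar over it. Dark stop ends show on both sides, and the stand is turned some degrees from world −y. Next I refine the stand frame.

```bash
python3 - <<'E'
from h import *
for n,f,r in(('top','t1',(310,410,170,260)),('scene','s1',(140,240,140,230))):
    D=np.load('pics/%s.npz'%f);W=cloud(n,D['d']);h=cv2.cvtColor(D['p'],cv2.COLOR_RGB2HSV)
    k=np.zeros(h.shape[:2],bool);k[r[2]:r[3],r[0]:r[1]]=1
    def rect(m,nm):
        N,L,s,_=cv2.connectedComponentsWithStats(m.astype(np.uint8));i=1+np.argmax(s[1:,4]);w=W[L==i]
        q=cv2.minAreaRect(w[:,:2].astype(np.float32));print(n,nm,len(w),'z',np.median(w[:,2]).round(1),np.round(q[0],1),np.round(q[1],1),round(q[2],1),np.round(cv2.boxPoints(q),0).tolist())
        return w
    rect(k&(((h[...,0]<6)|(h[...,0]>174))&(h[...,1]>150))&(abs(W[...,2]-113)<5),'red')
    w=rect(k&(h[...,0]>12)&(h[...,0]<32)&(h[...,1]>90)&(W[...,2]>18)&(W[...,2]<42),'brass')
    # brass: height profile along -y
    for lo in range(-230,-135,8):
        s=w[(w[:,1]>lo)&(w[:,1]<lo+8)]
        if len(s)>5:print('  y',lo+4,'x',np.percentile(s[:,0],[2,98]).round(1),'z',np.median(s[:,2]).round(1))
    rect(k&(h[...,1]<70)&(abs(W[...,2]-90)<6),'head')
    m=k&(abs(W[...,2]-15)<4)&(h[...,1]<110)&(h[...,2]<110)&(W[...,1]<-195);w=W[m]
    for a,b in((535,575),(625,660)):
        s=w[(w[:,0]>a)&(w[:,0]<b)]
        if len(s)>4: print('  stop end',len(s),np.percentile(s,[3,97],axis=0).round(1).tolist())
E
```

```text
top red 47 z 114.1 [ 572.7 -263.1] [21.5 26.3] 87.8 [[559.0, -273.0], [585.0, -274.0], [586.0, -253.0], [560.0, -252.0]]
top brass 805 z 28.3 [ 600.9 -186.1] [81.9 70.5] 83.8 [[561.0, -223.0], [632.0, -231.0], [640.0, -149.0], [570.0, -142.0]]
  y -226 x [572.7 624.8] z 29.2
  y -218 x [565.4 630.9] z 26.7
  y -210 x [563.5 633.3] z 25.7
  y -202 x [564.3 633.3] z 25.7
  y -194 x [565.3 634.4] z 26.6
  y -186 x [566.2 634.3] z 27.5
  y -178 x [566.8 635.2] z 28.1
  y -170 x [568.3 635.6] z 28.9
  y -162 x [569.1 636.5] z 29.1
  y -154 x [570.4 639.5] z 29.6
  y -146 x [570.5 631.8] z 31.2
top head 585 z 90.0 [ 597.9 -215.4] [74.  58.5] 82.5 [[564.0, -248.0], [622.0, -256.0], [632.0, -183.0], [574.0, -175.0]]
  stop end 48 [[546.5, -251.4, 11.7], [562.4, -207.9, 17.8]]
  stop end 20 [[637.7, -230.8, 11.9], [646.1, -217.0, 17.6]]
scene red 271 z 114.1 [ 592.8 -262.9] [23.8 68.4] 83.0 [[557.0, -271.0], [625.0, -279.0], [628.0, -255.0], [560.0, -247.0]]
scene brass 771 z 27.6 [ 600.4 -181.7] [74.6 71.6] 83.8 [[561.0, -215.0], [632.0, -223.0], [640.0, -148.0], [569.0, -141.0]]
  y -218 x [583.6 631.3] z 24.5
  y -210 x [584.7 632.2] z 25.3
  y -202 x [594.2 633.8] z 25.9
  y -194 x [564.1 633.9] z 26.1
  y -186 x [566.1 634.7] z 27.0
  y -178 x [567.6 635.5] z 27.7
  y -170 x [567.9 636.9] z 28.4
  y -162 x [569.7 638. ] z 29.0
  y -154 x [568.6 638.1] z 28.9
  y -146 x [571.  631.1] z 30.4
scene head 570 z 89.3 [ 597.4 -215.7] [75.9 60. ] 84.6 [[564.0, -251.0], [624.0, -256.0], [631.0, -181.0], [571.0, -175.0]]
  stop end 141 [[627.3, -261.9, 11.6], [645.5, -216.8, 17.8]]
```

Stand frame: origin about (598,−210.5), x axis at −96.5°. The tile is at (599,−53), heading −84.9°. The sizes and heights match the text, so I start by going above the tile's rear edge.

Emit:
carry_out([
  [-0.94,-0.73,0],
  [-0.94,-0.73,0],
  [-0.94,-0.73,0],
  [-0.94,-0.73,0],
  [-0.94,-0.73,0],
], roll=[0,0,0,0,0], gripper=[1,1,1,1,1])

```text
clock: 0.6
tool_pos: [277.6, 455.1, 230.8]
orientation: [[-0.961, 0.277, 0.0], [0.277, 0.961, -0.001], [-0.0, -0.001, -1.0]]
contact_force: [0.6, -0.0, -0.4]
finger_gap: 85.4
gripper_force: 0.0
```

Emit:
carry_out([
  [-0.94,-0.73,0],
  [-0.94,-0.73,0],
  [-0.94,-0.73,0],
  [-0.94,-0.73,0],
  [-0.94,-0.73,0],
], roll=[0,0,0,0,0], gripper=[1,1,1,1,1])

```text
clock: 1.1
tool_pos: [383.2, 312.3, 231.0]
orientation: [[-0.961, 0.276, -0.0], [0.276, 0.961, -0.0], [-0.0, -0.0, -1.0]]
contact_force: [0.2, 0.2, 0.9]
finger_gap: 85.3
gripper_force: 0.0
```

Emit:
carry_out([
  [-0.94,-0.73,0.2],
  [-0.94,-0.73,0.2],
  [-0.94,-0.73,0.2],
  [-0.94,-0.73,0.2],
  [-0.94,-0.73,0.2],
], roll=[0,0,0,0,0], gripper=[0.8,0.8,0.8,0.8,0.8])

```text
clock: 1.6
tool_pos: [488.5, 168.9, 199.9]
orientation: [[-0.961, 0.275, -0.002], [0.275, 0.961, -0.0], [0.002, -0.001, -1.0]]
contact_force: [-0.3, 0.5, -0.8]
finger_gap: 68.6
gripper_force: 0.0
```

Emit:
carry_out([
  [-0.94,-0.73,0.2],
  [-0.94,-0.73,0.2],
  [-0.94,-0.73,0.2],
  [-0.94,-0.73,0.2],
  [-0.94,-0.73,0.2],
], roll=[0,0,0,0,0], gripper=[0.8,0.8,0.8,0.8,0.8])

```text
clock: 2.1
tool_pos: [594.6, 25.7, 170.1]
orientation: [[-0.962, 0.274, -0.002], [0.274, 0.962, 0.0], [0.002, -0.0, -1.0]]
contact_force: [0.3, 0.5, -0.8]
finger_gap: 68.3
gripper_force: 0.0
```

Emit:
carry_out([
  [0,0,0.2],
  [0,0,0.3],
  [0,0,0.3],
  [0,0,0.3],
  [0,0,0.3],
], roll=[0.34,0.34,0.34,0.34,0.34], gripper=[0.8,0.8,0.8,0.8,0.8])

```text
clock: 2.6
tool_pos: [593.0, 29.4, 126.2]
orientation: [[-0.548, 0.836, -0.001], [0.836, 0.548, 0.001], [0.001, 0.0, -1.0]]
contact_force: [-0.1, 0.6, 0.7]
finger_gap: 68.4
gripper_force: 0.0
```

Emit:
carry_out([
  [0,0,0.2],
  [0,0,0.3],
  [0,0,0.3],
  [0,0,0.3],
  [0,0,0.3],
], roll=[0.235,0.235,0.235,0.235,0.235], gripper=[0.8,0.8,0.8,0.8,0.8])

```text
clock: 3.1
tool_pos: [593.1, 29.1, 81.3]
orientation: [[-0.093, 0.996, -0.0], [0.996, 0.093, 0.001], [0.001, -0.0, -1.0]]
contact_force: [0.7, -0.3, 0.2]
finger_gap: 68.5
gripper_force: 0.0
```

Emit:
carry_out([
  [0,0,0.3],
  [0,0,0.45],
  [0,0,0.51],
  [0,0,0.51],
  [0,0,0.51],
], roll=[0,0,0,0,0], gripper=[0.8,0.8,0.8,0.8,0.8])

```text
clock: 3.6
tool_pos: [594.7, 26.9, 6.2]
orientation: [[-0.092, 0.996, 0.002], [0.996, 0.092, -0.0], [-0.0, 0.002, -1.0]]
contact_force: [0.0, 0.9, 0.5]
finger_gap: 68.3
gripper_force: 0.0
```

```bash
python3 - <<'E'
from h import *
a,_=cap('scene','s2');b,_=cap('top','t2')
x=cv2.resize(b[150:270,210:330,::-1],(400,400));y=cv2.resize(a[130:260,210:340,::-1],(400,400))
cv2.imwrite('pics/c2.png',np.hstack([x,y]))
E
```

```text
(no output)
```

View pics/c2.png

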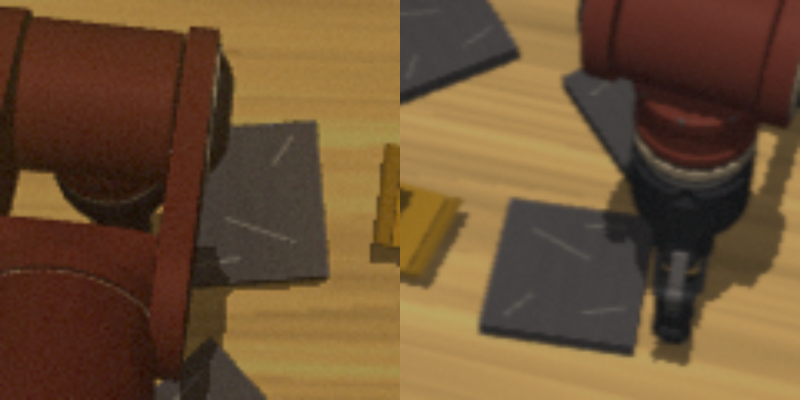

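The view shows the tile's rear edge with the finger just behind it (right half, px 640–690, 250–340). I lower gently.

Emit:
carry_out([
  [0,0,0.02],
  [0,0,0.03],
  [0,0,0.03],
], roll=[0,0,0], gripper=[0.8,0.8,0.8])

```text
clock: 4.0
tool_pos: [593.6, 26.2, 0.3]
orientation: [[-0.09, 0.996, -0.0], [0.996, 0.09, 0.0], [0.0, -0.0, -1.0]]
contact_force: [0.1, 0.0, 0.2]
finger_gap: 68.3
gripper_force: 0.0
```

Emit:
carry_out([
  [0,0,0.02],
  [0,0,0.02],
  [0,0,0.02],
], roll=[0,0,0], gripper=[0.8,0.8,0.8])

```text
clock: 4.3
tool_pos: [593.4, 26.3, -2.9]
orientation: [[-0.09, 0.996, -0.0], [0.996, 0.09, 0.0], [0.0, -0.0, -1.0]]
contact_force: [-0.2, -0.3, -0.0]
finger_gap: 67.8
gripper_force: 0.0
```

Emit:
carry_out([
  [-0.05,0,0],
  [-0.1,0,0],
  [-0.15,0,0],
  [-0.2,0,0],
  [-0.25,0,0],
], roll=[0,0,0,0,0], gripper=[0.8,0.8,0.8,0.8,0.8])

```text
clock: 4.8
tool_pos: [597.1, -11.6, -2.6]
orientation: [[-0.09, 0.996, 0.0], [0.996, 0.09, 0.0], [0.0, 0.0, -1.0]]
contact_force: [-0.7, 2.9, 0.5]
finger_gap: 68.2
gripper_force: 1.4
```

Emit:
carry_out([
  [-0.05,0,0],
  [-0.1,0,0],
  [-0.15,0,0],
  [-0.2,0,0],
  [-0.2,0,0],
], roll=[0,0,0,0,0], gripper=[0.8,0.8,0.8,0.8,0.8])

```text
clock: 5.3
tool_pos: [599.9, -42.4, -2.6]
orientation: [[-0.09, 0.996, 0.0], [0.996, 0.09, -0.001], [-0.001, 0.0, -1.0]]
contact_force: [-0.1, -0.2, -0.5]
finger_gap: 68.3
gripper_force: 0.0
```

```bash
cat >> h.py <<'E'
O=np.array([598,-210.5]);A=np.radians(-96.5);e=np.array([np.cos(A),np.sin(A)]);f=np.array([-e[1],e[0]])
def st(P): P=np.asarray(P)[...,:2]-O; return np.stack([P@e,P@f],-1)
E
python3 - <<'E'
from h import *
print('tcp',st(sense()['tool_pos']),sense()['tool_pos'])
for n in('scene','top'):
    p,d=cap(n,n[0]+'3');h=cv2.cvtColor(p,cv2.COLOR_RGB2HSV);W=cloud(n,d)
    s=st(W);m=((h[...,1]<75)&(abs(W[...,2]-16)<5)&(s[...,0]>-190)&(s[...,0]<-40)&(abs(s[...,1])<90)).astype(np.uint8)
    m=cv2.morphologyEx(m,2,np.ones((3,3)))
    c=max(cv2.findContours(m,0,2)[0],key=cv2.contourArea)
    P=st(ray(n,c[:,0],16.)).astype(np.float32);r=cv2.minAreaRect(P);print(n,np.round(r[0],1),np.round(r[1],1),round(r[2],1),np.round(cv2.boxPoints(r),1).tolist())
E
```

```text
tcp [-167.21892435  -17.11519308] [599.92454549 -42.41848817  -2.61718735]
scene [-103.6   -4.9] [107.4 111.2] 11.7 [[-167.39999389648438, 38.70000076293945], [-145.0, -70.19999694824219], [-39.79999923706055, -48.5], [-62.20000076293945, 60.400001525878906]]
top [-81.4   0.7] [29.8 85. ] 1.5 [[-97.4000015258789, 42.70000076293945], [-95.0999984741211, -42.20000076293945], [-65.4000015258789, -41.400001525878906], [-67.5999984741211, 43.5]]
```

Emit:
carry_out([
  [-0.065,0.016,0],
  [-0.131,0.03,0],
  [-0.198,0.041,0],
  [-0.265,0.049,0],
  [-0.31,0.054,0],
], roll=[0.019,0.039,0.058,0.077,0.097], gripper=[0.8,0.8,0.8,0.8,0.8])

```text
clock: 5.9
tool_pos: [612.3, -87.8, -2.8]
orientation: [[0.116, 0.993, 0.0], [0.993, -0.116, -0.0], [-0.0, 0.0, -1.0]]
contact_force: [0.6, 2.2, -1.2]
finger_gap: 68.1
gripper_force: 0.9
```

```bash
cat > tile.py <<'E'
from h import *
import sys
s=sense();print('tcp',st(s['tool_pos']).round(1),s['orientation'][:,1].round(3),s['contact_force'].round(1),s['clock'])
p,d=cap('scene',sys.argv[1]);h=cv2.cvtColor(p,cv2.COLOR_RGB2HSV);W=cloud('scene',d);s=st(W)
m=((h[...,1]<75)&(abs(W[...,2]-16)<5)&(s[...,0]>-180)&(s[...,0]<-62)&(abs(s[...,1])<90)).astype(np.uint8)
m=cv2.morphologyEx(m,2,np.ones((3,3)));c=max(cv2.findContours(m,0,2)[0],key=cv2.contourArea)
P=st(ray('scene',c[:,0],16.)).astype(np.float32);r=cv2.minAreaRect(P);print(np.round(r[0],1),np.round(r[1],1),round(r[2],1))
for lab,i,b in(('left',P[:,1]<-45,0),('right',P[:,1]>45,0),('rear',P[:,0]<-100,1)):
    q=P[i]
    if b: q=q[(abs(q[:,1])<48)]
    else: q=q[(q[:,0]<-66)&(q[:,0]>-104)]
    a,c0=(q[:,1],q[:,0]) if b else (q[:,0],q[:,1])
    if len(q)>4:
        k=np.polyfit(a,c0,1);print(lab,len(q),'slope deg',np.degrees(np.arctan(k[0])).round(1),'at 0/-85:',np.polyval(k,0 if b else -85).round(1))
cv2.imwrite('pics/%sc.png'%sys.argv[1],cv2.resize(p[140:270,150:320,::-1],None,fx=4,fy=4))
E
python3 tile.py s4
```

```text
tcp [-123.5    0.3] [ 0.993 -0.116  0.   ] [ 0.6  2.2 -1.2] 5.9
[-72.   16.3] [34.9 88. ] 17.7
right 14 slope deg 2.4 at 0/-85: 52.0
```

View pics/s4c.png

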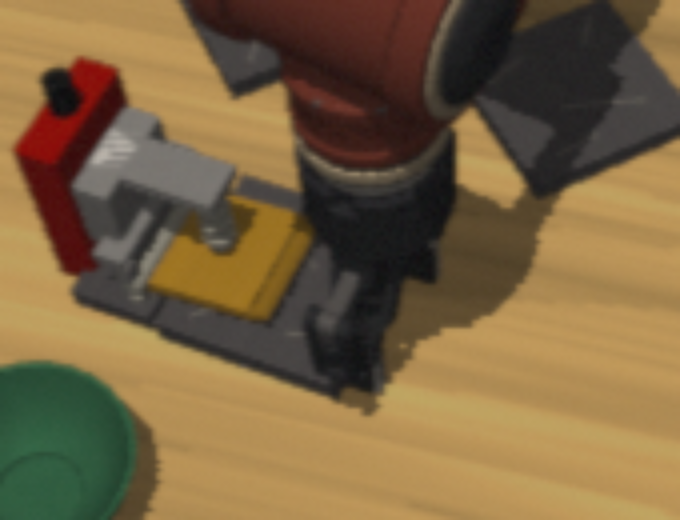

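The tile is under the foot, almost at the stop (px 150–340, 300–390) and nearly square. I now push slowly to contact.

Emit:
carry_out([
  [-0.01,0,0],
  [-0.015,0,0],
  [-0.02,0,0],
  [-0.025,0,0],
  [-0.03,0,0],
], roll=[0,0,0,0,0], gripper=[0.8,0.8,0.8,0.8,0.8])

```text
clock: 6.45
tool_pos: [611.5, -90.6, -2.6]
orientation: [[0.112, 0.994, 0.0], [0.994, -0.112, 0.0], [0.0, 0.0, -1.0]]
contact_force: [0.8, 2.4, -0.3]
finger_gap: 68.1
gripper_force: 1.4
```

Emit:
carry_out([
  [-0.01,0,0],
  [-0.015,0,0],
  [-0.02,0,0],
  [-0.025,0,0],
  [-0.025,0,0],
], roll=[0,0,0,0,0], gripper=[0.8,0.8,0.8,0.8,0.8])

```text
clock: 6.95
tool_pos: [611.3, -91.7, -2.5]
orientation: [[0.112, 0.994, 0.0], [0.994, -0.112, 0.005], [0.005, -0.0, -1.0]]
contact_force: [0.7, 12.9, 1.6]
finger_gap: 68.2
gripper_force: 6.2
```

Emit:
carry_out([
  [-0.01,0,0],
  [-0.01,0,0],
  [-0.01,0,0],
], roll=[0,0,0], gripper=[0.8,0.8,0.8])

```text
clock: 7.25
tool_pos: [611.3, -91.7, -2.5]
orientation: [[0.112, 0.994, 0.001], [0.994, -0.112, 0.008], [0.008, -0.0, -1.0]]
contact_force: [1.7, 17.3, 3.1]
finger_gap: 68.4
gripper_force: 8.5
```

Emit:
carry_out([
  [0.03,0,0],
  [0.08,0,0],
  [0.2,0,0],
  [0.4,0,-0.2],
  [0.6,0,-0.6],
], roll=[0,0,0,0,0], gripper=[0.8,0.8,0.8,0.8,0.8])

```text
clock: 7.75
tool_pos: [617.1, -12.4, 68.9]
orientation: [[0.112, 0.994, -0.008], [0.994, -0.112, 0.001], [0.0, -0.008, -1.0]]
contact_force: [-0.5, -0.5, 0.0]
finger_gap: 67.9
gripper_force: 0.0
```

Emit:
carry_out([
  [0.3,0,-0.1],
  [0.6,0,-0.3],
  [0.95,0,-0.6],
  [0.95,0,-0.6],
  [0.95,0,-0.6],
], roll=[0,0,0,0,0], gripper=[0.8,0.8,0.8,0.8,0.8])

```text
clock: 8.25
tool_pos: [637.8, 129.9, 165.6]
orientation: [[0.109, 0.994, 0.006], [0.994, -0.109, 0.0], [0.001, 0.006, -1.0]]
contact_force: [0.9, -1.2, 0.7]
finger_gap: 68.3
gripper_force: 0.0
```

```bash
python3 tile.py s5
python3 - <<'E'
from h import *
p,d=cap('top','t5');W=cloud('top',d);s=st(W);h=cv2.cvtColor(p,cv2.COLOR_RGB2HSV)
c=cv2.resize(p[170:260,270:420,::-1],(750,450));cv2.imwrite('pics/t5c.png',c)
m=((h[...,1]<75)&(abs(W[...,2]-16)<5)&(s[...,0]>-135)&(s[...,0]<-67)&(abs(s[...,1])<80)).astype(np.uint8)
m=cv2.morphologyEx(m,2,np.ones((3,3)));c=max(cv2.findContours(m,0,2)[0],key=cv2.contourArea)
P=st(ray('top',c[:,0],16.)).astype(np.float32);r=cv2.minAreaRect(P);print('top',r)
for lab,i,b in(('left',P[:,1]<-45,0),('right',P[:,1]>45,0),('rear',P[:,0]<-100,1)):
    q=P[i];q=q[abs(q[:,1])<48] if b else q[(q[:,0]<-70)&(q[:,0]>-104)]
    a,c0=(q[:,1],q[:,0]) if b else (q[:,0],q[:,1])
    if len(q)>3:k=np.polyfit(a,c0,1);print(lab,len(q),np.degrees(np.arctan(k[0])).round(1),np.polyval(k,0 if b else -85).round(1))
E
```

```text
tcp [-342.7    1. ] [ 0.994 -0.109  0.006] [ 0.9 -1.2  0.7] 8.25
[-86.8  -1.5] [109.8  48.9] 89.8
left 10 slope deg -1.1 at 0/-85: -55.5
right 10 slope deg 2.5 at 0/-85: 51.8
rear 28 slope deg -0.7 at 0/-85: -109.9
top ((-104.82140350341797, -13.223255157470703), (4.597489833831787, 9.422853469848633), 7.329129219055176)
rear 4 -5.3 -106.1
```

View pics/t5c.png

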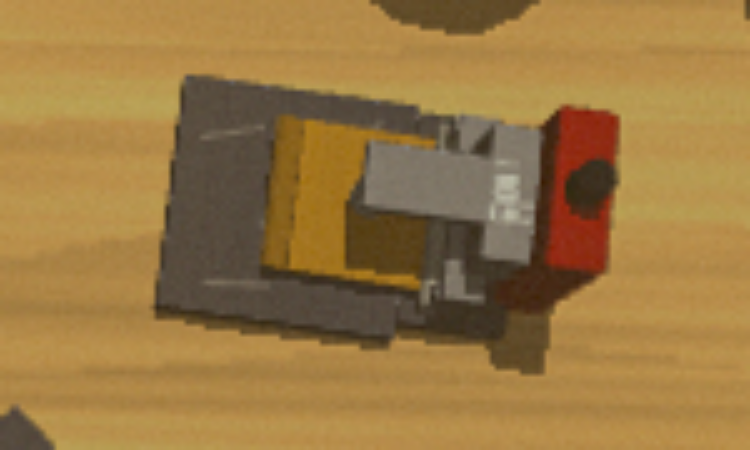

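Top view: the tile is square against the stop, the foot centred on it (tile rear edge px 157–187, brass 262–440). Measured rear edge −109.9 and lateral centre about −1.8, matching −110 / 0. Next I measure the handle.

```bash
python3 - <<'E'
from h import *
for n,f,r in(('top','t1',(112,142,222,250)),('scene','s1',(412,445,205,240))):
    D=np.load('pics/%s.npz'%f);h=cv2.cvtColor(D['p'],cv2.COLOR_RGB2HSV);W=cloud(n,D['d'])
    k=np.zeros(h.shape[:2],bool);k[r[2]:r[3],r[0]:r[1]]=1
    m=k&(W[...,2]>9); w=W[m]; c=h[m]; print(n,m.sum(),'hue',np.median(c,axis=0),'z',np.percentile(w[:,2],[50,98]).round(1))
    t=w[w[:,2]>np.percentile(w[:,2],98)-6];q=cv2.minAreaRect(t[:,:2].astype(np.float32));print(' top face',len(t),np.median(t[:,2]).round(1),np.round(q[0],1),np.round(q[1],1),round(q[2],1))
    q=cv2.minAreaRect(w[:,:2].astype(np.float32));print(' all',np.round(q[0],1),np.round(q[1],1),round(q[2],1))
    print(' ray top px mean',ray(n,np.argwhere(m&(W[...,2]>47))[:,::-1].mean(0),54.).round(1))
E
```

```text
top 158 hue [ 15. 255. 131.] z [52.1 56.8]
 top face 93 53.5 [472.9 135.5] [355.8  22.9] 69.5
 all [472.9 135.5] [355.8  23.3] 69.6
 ray top px mean [[529.6 288.1  54. ]]
scene 258 hue [ 13.  231.  107.5] z [42.4 56.6]
 top face 91 53.3 [790.3 201.5] [ 26.7 572.1] 71.1
 all [790.4 202. ] [ 28.4 572.1] 71.2
 ray top px mean [[534.7 288.8  54. ]]
```

Emit:
carry_out([
  [0.98,-0.83,0],
  [0.98,-0.83,0],
  [0.98,-0.83,0],
  [0.98,-0.83,0],
  [0.98,-0.83,0],
], roll=[-0.076,-0.076,-0.076,-0.076,-0.076], gripper=[0.7,0.7,0.7,0.7,0.7])

```text
clock: 8.85
tool_pos: [525.3, 288.7, 159.1]
orientation: [[-0.05, 0.999, -0.005], [0.999, 0.05, -0.001], [-0.001, -0.005, -1.0]]
contact_force: [-0.5, -0.7, -0.8]
finger_gap: 59.7
gripper_force: 0.0
```

Emit:
carry_out([
  [0,0,0.3],
  [0,0,0.5],
  [0,0,0.5],
  [0,0,0.5],
], roll=[0,0,0,0], gripper=[0.7,0.7,0.7,0.7])

```text
clock: 9.25
tool_pos: [528.6, 285.5, 85.6]
orientation: [[-0.045, 0.999, -0.003], [0.999, 0.045, -0.002], [-0.002, -0.003, -1.0]]
contact_force: [-0.2, 0.7, 0.3]
finger_gap: 59.8
gripper_force: 0.0
```

```bash
python3 - <<'E'
from h import *
a,_=cap('scene','s6');s=sense();print(s['tool_pos'],s['orientation'][:,1],s['clock'])
cv2.imwrite('pics/s6c.png',cv2.resize(a[150:260,350:470,::-1],None,fx=5,fy=5,interpolation=2))
E
```

```text
[529.85728779 286.25540715  87.57128054] [9.98985963e-01 4.50204124e-02 4.56472886e-04] 9.3
```

View pics/s6c.png

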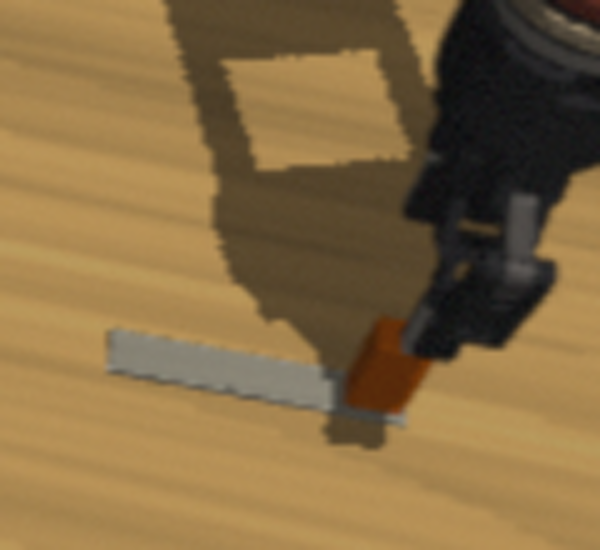

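The picture shows the gripper above the orange handle (px 350–430, 320–410), and the open fingers span it. I make a small correction and go down.

Emit:
carry_out([
  [0.027,0.009,0.1],
  [0.027,0.009,0.25],
  [0.027,0.009,0.4],
  [0.027,0.009,0.5],
  [0.027,0.009,0.505],
], roll=[0,0,0,0,0], gripper=[0.7,0.7,0.7,0.7,0.7])

```text
clock: 9.8
tool_pos: [528.8, 290.9, 9.1]
orientation: [[-0.047, 0.999, -0.003], [0.999, 0.047, -0.001], [-0.001, -0.003, -1.0]]
contact_force: [-0.9, -0.3, -0.8]
finger_gap: 59.5
gripper_force: 0.0
```

Emit:
carry_out([
  [0,0,0],
  [0,0,0],
  [0,0,0],
], roll=[0,0,0], gripper=[0.5,0.4,0.4])

```text
clock: 10.1
tool_pos: [531.2, 291.9, 12.8]
orientation: [[-0.047, 0.999, 0.003], [0.999, 0.047, 0.001], [0.001, 0.003, -1.0]]
contact_force: [0.6, -0.3, 0.0]
finger_gap: 34.4
gripper_force: 0.0
```

Emit:
carry_out([
  [0,0,0],
  [0,0,0],
  [0,0,0],
  [0,0,0],
  [0,0,0],
], roll=[0,0,0,0,0], gripper=[0.2,0.1,0,0,0])

```text
clock: 10.6
tool_pos: [530.9, 291.8, 12.5]
orientation: [[-0.047, 0.999, 0.002], [0.999, 0.047, 0.001], [0.001, 0.002, -1.0]]
contact_force: [-0.2, 1.2, 5.9]
finger_gap: 17.4
gripper_force: 58.8
```

Emit:
carry_out([
  [0,0,-0.1],
  [0,0,-0.3],
  [0,0,-0.5],
  [0,0,-0.5],
  [0,0,-0.5],
], roll=[0,0,0,0,0], gripper=[0,0,0,0,0])

```text
clock: 11.1
tool_pos: [530.3, 291.5, 87.1]
orientation: [[-0.047, 0.999, 0.001], [0.999, 0.047, 0.001], [0.0, 0.001, -1.0]]
contact_force: [0.3, 0.0, -1.7]
finger_gap: 17.5
gripper_force: 58.4
```

```bash
cat > blade.py <<'E'
from h import *
import sys
s=sense();T=s['tool_pos'];R=s['orientation'];print('tcp',T.round(1),'st',st(T).round(1),'yang',np.degrees(np.arctan2(R[1,1],R[0,1])).round(2),'z',R[:,2].round(4),'F',s['contact_force'].round(1),s['finger_gap'].round(1),s['clock'])
for n in('scene','top'):
    p,d=cap(n,n[0]+sys.argv[1]);h=cv2.cvtColor(p,cv2.COLOR_RGB2HSV);W=cloud(n,d)
    z0=T[2]-7 # tongue top approx (grip 30 above underside, TCP 19 below grip)
    u=-R[:,0];L=(W-T)@np.stack([u,R[:,1]],1)
    m=((L[...,0]>8)&(L[...,0]<125)&(abs(L[...,1])<25)&(abs(W[...,2]-z0)<9)&(h[...,1]<90)).astype(np.uint8)
    m=cv2.morphologyEx(m,2,np.ones((2,2)));c=cv2.findContours(m,0,2)[0]
    if not c: print(n,'none');continue
    c=max(c,key=cv2.contourArea);f=np.zeros_like(m);cv2.drawContours(f,[c],-1,1,-1);w=W[f>0];l=L[f>0]
    if len(w)<15: print(n,'few');continue
    k=np.polyfit(l[:,0],w[:,2],1);P=ray(n,c[:,0],np.median(w[:,2]));Q=((P-T)@np.stack([u,R[:,1]],1)).astype(np.float32);r=cv2.minAreaRect(Q);print(n,f.sum(),'z fit at 20,60,115:',np.polyval(k,[20,60,115]).round(1),'rect c',np.round(r[0],1),np.round(r[1],1),round(r[2],1),'reach',Q[:,0].max().round(1))
E
python3 blade.py 7
```

```text
Traceback (most recent call last):
  File "blade.py", line 3, in <module>
    s=sense();T=s['tool_pos'];R=s['orientation'];print('tcp',T.round(1),'st',st(T).round(1),'yang',np.degrees(np.arctan2(R[1,1],R[0,1])).round(2),'z',R[:,2].round(4),'F',s['contact_force'].round(1),s['finger_gap'].round(1),s['clock'])
                                                                                                                                                                                                      ^^^^^^^^^^^^^^^^^^^^^
AttributeError: 'float' object has no attribute 'round'
```

Emit:
carry_out([
  [-0.3,0.08,0],
  [-0.6,0.16,0],
  [-0.9,0.25,0],
  [-0.9,0.25,0],
], roll=[0,0,0,0], gripper=[0,0,0,0])

```text
clock: 11.5
tool_pos: [573.9, 153.6, 84.3]
orientation: [[-0.041, 0.999, -0.003], [0.999, 0.041, -0.002], [-0.002, -0.003, -1.0]]
contact_force: [-1.4, 0.2, -1.1]
finger_gap: 17.4
gripper_force: 58.4
```

Emit:
carry_out([
  [-0.3,0.08,0],
  [-0.6,0.16,0],
  [-0.9,0.25,0],
  [-0.9,0.25,0],
], roll=[0.03,0.06,0.077,0.077], gripper=[0,0,0,0])

```text
clock: 11.9
tool_pos: [617.9, 21.1, 84.7]
orientation: [[0.12, 0.993, -0.002], [0.993, -0.12, -0.001], [-0.001, -0.002, -1.0]]
contact_force: [-0.4, 0.8, -1.6]
finger_gap: 17.5
gripper_force: 58.5
```

```bash
sed -i "s/s\['finger_gap'\].round(1)/round(s['finger_gap'],1)/" blade.py; python3 blade.py 7
```

```text
tcp [617.9  21.1  84.7] st [-232.4   -6.5] yang -6.88 z [-0.0017 -0.0013 -1.    ] F [-0.4  0.8 -1.6] 17.5 11.9
scene 397 z fit at 20,60,115: [103.6  80.3  48.3] rect c [60.5  2.1] [ 23.3 104.8] 89.2 reach 113.0
top 286 z fit at 20,60,115: [91.5 80.3 65. ] rect c [83.2 -2.1] [21.3 64.8] 89.7 reach 115.6
```

```bash
python3 - <<'E'
import re
s=open('blade.py').read()
s=s.replace("k=np.polyfit(l[:,0],w[:,2],1);","g=(m>0)&(f>0);w=W[g];l=L[g];print([(b,round(float(np.median(w[(l[:,0]>b)&(l[:,0]<b+15)][:,2])),1)) for b in range(20,110,15) if ((l[:,0]>b)&(l[:,0]<b+15)).sum()>3]);")
s=s.replace("'z fit at 20,60,115:',np.polyval(k,[20,60,115]).round(1),","")
open('blade.py','w').write(s)
E
python3 blade.py 8; python3 - <<'E'
import cv2
a=cv2.imread('pics/s8.png');b=cv2.imread('pics/t8.png')
cv2.imwrite('pics/c8.png',cv2.resize(a[120:260,150:340],None,fx=4,fy=4,interpolation=2))
E
```

```text
tcp [616.5  25.1  84.4] st [-236.1   -8.3] yang -6.65 z [-0.0034  0.001  -1.    ] F [-0.5  0.3 -0.6] 17.4 12.0
[(20, 75.4), (35, 75.3), (50, 75.4), (65, 75.2), (80, 75.5), (95, 75.4)]
scene 403 rect c [60.6  2.2] [ 23.3 104.7] 89.5 reach 113.1
[(50, 76.1), (65, 75.9), (80, 75.7), (95, 75.8)]
top 289 rect c [84.6 -1.2] [21.2 64.5] 89.4 reach 116.9
```

View pics/c8.png

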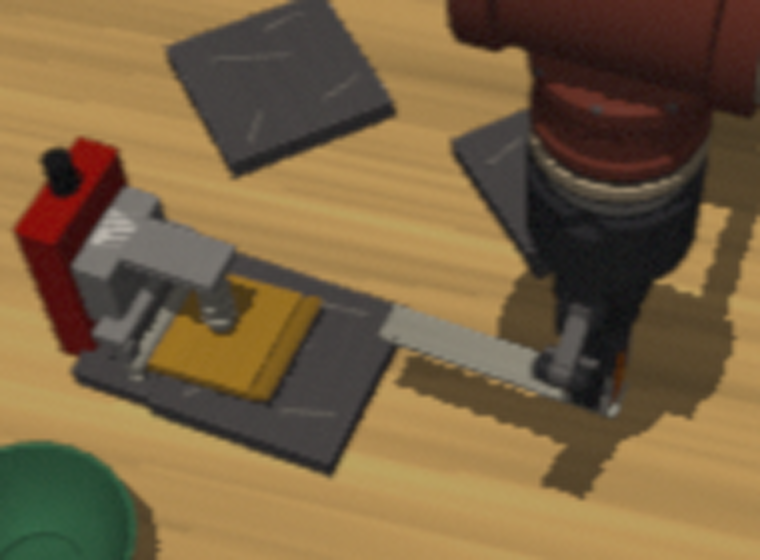

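The picture shows the blade level and straight ahead of the gripper. Tongue heights are 75.4–75.8 all along, and the tip (px 385,325) is above the tile's rear edge. Next: line up and lower.

Emit:
carry_out([
  [-0.1,0.03,0.1],
  [-0.2,0.05,0.2],
  [-0.267,0.05,0.28],
  [-0.267,0.05,0.28],
  [-0.267,0.05,0.28],
], roll=[0,0,0,0,0], gripper=[0,0,0,0,0])

```text
clock: 12.6
tool_pos: [619.7, -15.6, 43.2]
orientation: [[0.115, 0.993, -0.002], [0.993, -0.115, 0.001], [0.0, -0.002, -1.0]]
contact_force: [0.7, -0.5, -0.4]
finger_gap: 17.4
gripper_force: 58.6
```

Emit:
carry_out([
  [0,0,0],
  [0,0,0],
], roll=[0,0], gripper=[0,0])

```text
clock: 12.8
tool_pos: [621.1, -15.1, 45.2]
orientation: [[0.114, 0.994, 0.002], [0.994, -0.114, -0.0], [0.0, 0.002, -1.0]]
contact_force: [0.5, 0.2, -1.5]
finger_gap: 17.1
gripper_force: 58.6
```

```bash
python3 blade.py 9; python3 - <<'E'
from h import *
# blade edges and brass edges in stand frame, same picture
for n in('scene','top'):
    D=np.load('pics/%s9.npz'%n[0]);p=D['p'];W=cloud(n,D['d']);s=st(W);h=cv2.cvtColor(p,cv2.COLOR_RGB2HSV)
    T=sense()['tool_pos']
    m=(s[...,0]>-150)&(s[...,0]<-90)&(abs(s[...,1])<25)&(abs(W[...,2]-(T[2]-8.8))<5)&(h[...,1]<90)
    b=(h[...,0]>12)&(h[...,0]<32)&(h[...,1]>90)&(W[...,2]>21)&(W[...,2]<40)&(abs(s[...,1])<45)
    for lab,mm,rg in(('blade',m,range(-145,-90,15)),('brass',b,range(-62,-20,12))):
        for a in rg:
            q=s[mm&(s[...,0]>a)&(s[...,0]<a+12)][:,1]
            if len(q)>8: print(n,lab,a+6,np.percentile(q,[3,97]).round(1),'mid',np.percentile(q,[3,97]).mean().round(1))
E
```

```text
tcp [621.1 -15.1  45.2] st [-196.7    0.8] yang -6.53 z [ 1.5e-03 -1.0e-04 -1.0e+00] F [ 0.5  0.2 -1.5] 17.1 12.8
[(35, 35.8), (50, 36.3), (65, 36.4), (80, 36.0), (95, 36.2)]
scene 330 rect c [72.2  2.1] [23.4 81.2] 89.4 reach 112.7
[(65, 36.2), (80, 36.6), (95, 36.9)]
top 222 rect c [92.2 -1.2] [21.7 52.9] 89.1 reach 118.6
scene blade -139 [-8.7 12.2] mid 1.7
scene blade -124 [-8.6 11.8] mid 1.6
scene blade -109 [-10.1  12.1] mid 1.0
scene blade -94 [-10.   11.2] mid 0.6
scene brass -56 [-33.9  33.8] mid -0.0
scene brass -44 [-34.2  33.4] mid -0.4
scene brass -32 [-32.6  33.8] mid 0.6
scene brass -20 [-34.5  34.4] mid -0.1
top blade -124 [-8.5 11.3] mid 1.4
top blade -109 [-8.6 11.6] mid 1.5
top blade -94 [-8.9 11.9] mid 1.5
top brass -56 [-33.7  33.4] mid -0.2
top brass -44 [-33.4  32.9] mid -0.3
top brass -32 [-33.9  32.8] mid -0.5
top brass -20 [-34.3  34.2] mid -0.1
```

Emit:
carry_out([
  [0,-0.01,0.04],
  [0,-0.01,0.07],
  [0,-0.01,0.09],
  [0,-0.01,0.1],
  [0,-0.01,0.1],
], roll=[0,0,0,0,0], gripper=[0,0,0,0,0])

```text
clock: 13.4
tool_pos: [618.7, -15.2, 28.8]
orientation: [[0.114, 0.993, -0.001], [0.993, -0.114, 0.0], [0.0, -0.001, -1.0]]
contact_force: [0.6, 0.1, -0.3]
finger_gap: 17.2
gripper_force: 58.6
```

```bash
python3 blade.py 10
```

```text
tcp [618.7 -15.2  28.8] st [-196.4   -1.5] yang -6.56 z [-8.e-04  1.e-04 -1.e+00] F [ 0.6  0.1 -0.3] 17.2 13.4
[(35, 19.8), (50, 19.5), (65, 20.0), (80, 18.1), (95, 17.5)]
scene 524 rect c [78.4  2.5] [85.5 50. ] 0.6 reach 121.0
[(65, 20.7), (80, 19.6), (95, 18.0)]
top 426 rect c [96.4 -2.4] [50.1 61.6] 90.0 reach 127.2
```

Emit:
carry_out([
  [0,0,0],
  [0,0,0.003],
  [0,0,0.006],
], roll=[0,0,0], gripper=[0,0,0])

```text
clock: 13.8
tool_pos: [619.1, -15.3, 28.5]
orientation: [[0.114, 0.993, 0.0], [0.993, -0.114, -0.0], [-0.0, 0.0, -1.0]]
contact_force: [0.2, 0.7, -0.5]
finger_gap: 17.6
gripper_force: 58.6
```

Emit:
carry_out([
  [0,0,0],
  [0,0,0.003],
  [0,0,0.006],
], roll=[0,0,0], gripper=[0,0,0])

```text
clock: 14.1
tool_pos: [619.2, -15.2, 28.0]
orientation: [[0.114, 0.993, 0.0], [0.993, -0.114, -0.0], [-0.0, 0.0, -1.0]]
contact_force: [-1.6, 2.2, 3.8]
finger_gap: 17.3
gripper_force: 59.4
```

Emit:
carry_out([
  [-0.03,0,-0.002],
  [-0.07,0,-0.002],
  [-0.12,0,-0.002],
  [-0.17,0,-0.002],
  [-0.2,0,-0.002],
], roll=[0,0,0,0,0], gripper=[0,0,0,0,0])

```text
clock: 14.6
tool_pos: [615.9, -46.0, 28.3]
orientation: [[0.115, 0.993, 0.001], [0.993, -0.115, 0.0], [0.0, 0.001, -1.0]]
contact_force: [-0.0, 2.0, 3.9]
finger_gap: 17.3
gripper_force: 59.0
```

```bash
python3 blade.py 11; python3 - <<'E'
from h import *
for n in('scene','top'):
    D=np.load('pics/%s11.npz'%n[0]);p=D['p'];W=cloud(n,D['d']);s=st(W);h=cv2.cvtColor(p,cv2.COLOR_RGB2HSV)
    m=(s[...,0]>-130)&(s[...,0]<-70)&(abs(s[...,1])<35)&(abs(W[...,2]-19)<7)&(h[...,1]<90)
    print(n,np.median(h[m&(abs(s[...,1])<7)],axis=0),np.median(h[m&(abs(s[...,1])>18)],axis=0))
    m&=h[...,2]>95
    for a in range(-130,-70,12):
        q=s[m&(s[...,0]>a)&(s[...,0]<a+12)][:,1]
        if len(q)>8: print(n,a+6,np.percentile(q,[3,97]).round(1),np.percentile(q,[3,97]).mean().round(1))
E
```

```text
tcp [615.9 -46.   28.3] st [-165.5   -0.8] yang -6.61 z [ 0.001  0.    -1.   ] F [-0.   2.   3.9] 17.3 14.6
[(35, 20.0), (50, 17.6), (65, 17.5), (80, 17.9), (95, 16.5)]
scene 439 rect c [69.7  2.7] [49.7 59. ] 88.4 reach 99.2
[(65, 18.5), (80, 17.8), (95, 18.6)]
top 226 rect c [90.7 -2.4] [49.1 25.6] 87.9 reach 103.4
scene [ 23.  35. 140.] [ 8.  17.5 71. ]
scene -124 [-11.4  10.5] -0.4
scene -112 [-11.2   9.2] -1.0
scene -100 [-12.4   8.4] -2.0
scene -88 [-11.4   9.4] -1.0
scene -76 [-13.8   9.6] -2.1
top [ 21.  58. 134.] [14. 61. 69.]
top -124 [-7.6  9.9] 1.1
top -88 [-9.3 26.2] 8.4
top -76 [-9.8  9.6] -0.1
```

Emit:
carry_out([
  [-0.02,0,-0.002],
  [-0.04,0,-0.002],
  [-0.06,0,-0.002],
  [-0.08,0,-0.002],
  [-0.1,0,-0.002],
], roll=[0,0,0,0,0], gripper=[0,0,0,0,0])

```text
clock: 15.2
tool_pos: [614.0, -59.9, 28.3]
orientation: [[0.114, 0.993, 0.0], [0.993, -0.114, 0.0], [0.0, 0.0, -1.0]]
contact_force: [0.1, 3.5, 5.3]
finger_gap: 17.6
gripper_force: 59.2
```

Emit:
carry_out([
  [-0.01,0,0],
  [-0.02,0,0],
  [-0.025,0,0],
], roll=[0,0,0], gripper=[0,0,0])

```text
clock: 15.5
tool_pos: [613.6, -63.7, 28.3]
orientation: [[0.114, 0.993, 0.0], [0.993, -0.114, 0.0], [0.0, 0.0, -1.0]]
contact_force: [-0.1, 2.3, 5.2]
finger_gap: 17.0
gripper_force: 59.2
```

Emit:
carry_out([
  [0,0,-0.002],
  [0,0,-0.004],
  [0,0,-0.004],
], roll=[0,0,0], gripper=[0,0,0])

```text
clock: 15.8
tool_pos: [613.3, -64.0, 28.4]
orientation: [[0.114, 0.993, -0.0], [0.993, -0.114, -0.001], [-0.001, -0.0, -1.0]]
contact_force: [0.8, -0.1, 1.5]
finger_gap: 17.7
gripper_force: 58.9
```

Emit:
carry_out([
  [-0.008,0,0],
  [-0.016,0,0],
  [-0.02,0,0],
], roll=[0,0,0], gripper=[0,0,0])

```text
clock: 16.1
tool_pos: [612.8, -66.4, 28.5]
orientation: [[0.114, 0.993, -0.001], [0.993, -0.114, 0.001], [0.001, -0.001, -1.0]]
contact_force: [0.8, 2.6, 2.9]
finger_gap: 16.8
gripper_force: 59.0
```

Emit:
carry_out([
  [-0.008,0,0],
  [-0.016,0,0],
  [-0.02,0,0],
  [-0.02,0,0],
], roll=[0,0,0,0], gripper=[0,0,0,0])

```text
clock: 16.5
tool_pos: [612.6, -69.1, 28.5]
orientation: [[0.114, 0.993, -0.0], [0.993, -0.114, 0.001], [0.001, -0.0, -1.0]]
contact_force: [1.3, 4.1, 1.7]
finger_gap: 17.5
gripper_force: 59.0
```

Emit:
carry_out([
  [-0.008,0,0],
  [-0.014,0,0],
  [-0.014,0,0],
], roll=[0,0,0], gripper=[0,0,0])

```text
clock: 16.8
tool_pos: [612.4, -70.8, 28.5]
orientation: [[0.114, 0.993, -0.0], [0.993, -0.114, 0.002], [0.002, -0.0, -1.0]]
contact_force: [0.0, 6.8, 2.1]
finger_gap: 17.5
gripper_force: 59.0
```

Emit:
carry_out([
  [0,0,0],
  [0,0,0],
], roll=[0,0], gripper=[0,0])

```text
clock: 17.0
tool_pos: [612.4, -70.8, 28.5]
orientation: [[0.114, 0.993, -0.0], [0.993, -0.114, 0.002], [0.002, -0.0, -1.0]]
contact_force: [0.2, 6.6, 1.9]
finger_gap: 17.3
gripper_force: 59.0
```

Emit:
carry_out([
  [-0.005,0,0],
  [-0.01,0,0],
  [-0.01,0,0],
], roll=[0,0,0], gripper=[0,0,0])

```text
clock: 17.3
tool_pos: [612.3, -71.9, 28.5]
orientation: [[0.114, 0.993, -0.0], [0.993, -0.114, 0.003], [0.003, -0.0, -1.0]]
contact_force: [0.8, 7.4, 3.2]
finger_gap: 17.4
gripper_force: 59.0
```

```bash
sed -i 's/s5/s/' tile.py; python3 tile.py s12; python3 - <<'E'
import cv2
from h import *
s=sense();print('tip depth past mouth',(st(s['tool_pos'])+[115+55,0]).round(1),s['orientation'].round(4).tolist(),s['contact_force'])
S=np.load('pics/s12.npz')['p'];cv2.imwrite('pics/c12.png',cv2.resize(S[120:290,30:330,::-1],(800,453)))
# foot height vs start
for f in('s1','s12'):
    D=np.load('pics/%s.npz'%f);W=cloud('scene',D['d']);q=st(W);h=cv2.cvtColor(D['p'],cv2.COLOR_RGB2HSV)
    b=(h[...,0]>12)&(h[...,0]<32)&(h[...,1]>90)&(W[...,2]>21)&(W[...,2]<40)&(abs(q[...,1])<33)
    print(f,[np.median(W[b&(abs(q[...,0]-a)<4)][:,2]).round(2) for a in(-60,-50,-40,-30)])
E
```

```text
tcp [-139.4   -1.5] [ 0.993 -0.114 -0.   ] [0.8 7.4 3.2] 17.3
[-85.6  -1.1] [ 48.9 111.1] 0.9
right 10 slope deg 1.9 at 0/-85: 52.5
rear 15 slope deg -5.5 at 0/-85: -106.8
tip depth past mouth [30.6 -1.5] [[0.1143, 0.9934, -0.0001], [0.9934, -0.1143, 0.0025], [0.0025, -0.0004, -1.0]] [0.95575567 7.03162245 2.63570007]
s1 [np.float64(30.38), np.float64(29.35), np.float64(28.48), np.float64(27.48)]
s12 [np.float64(31.1), np.float64(29.56), np.float64(28.71), np.float64(27.95)]
```

View pics/c12.png

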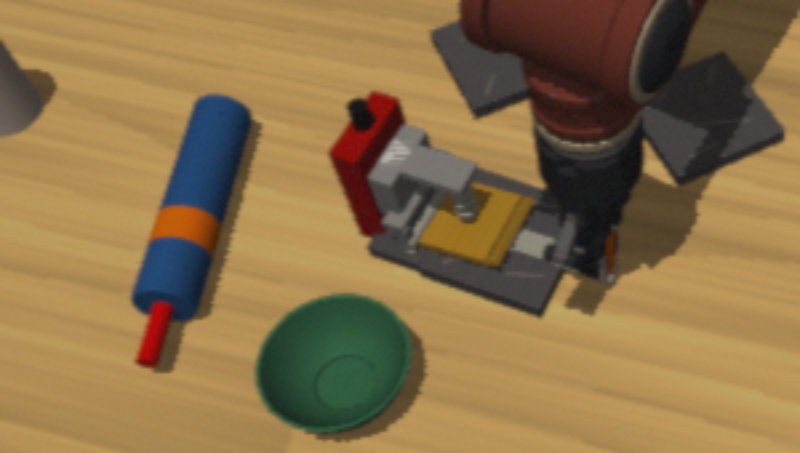

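The picture shows the blade running straight under the middle of the brass foot (px 515–580, 245). The tile is still against the stop, and the bowl and cartridge are untouched. Resistance is about 7 N, the tip is about 30 mm past the mouth, and the foot has lifted only some 0.3 mm, so it is snug.

```bash
python3 -c "
from station import *
print(job_done())"
```

```text
the job is handed in; nothing more can be done
None
```

I handed the job in at about 17 s: the tile is square against the stop and centred, and the blade is held about 30 mm under the middle of the foot, snug at about 7 N, with the handle still gripped.

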